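Line up the corked jars by height

TASK

Stand the four corked glass jars on the row of cork coasters, one centred on each coaster, in order of height: the tallest on the coaster nearest the clear document holder, and each next one shorter, down to the shortest at the far end. They are glass, so set them down rather than dropping them, and do not knock any over.

Things in the scene. Friction and masses are not known exactly. Their poses are not given: they have to be found in the camera images.
- jar_a_center (a point): Clear glass jar, a plain upright cylinder closed by a cork, the tallest of four: 100 mm high overall, 48 mm in diameter, holding a few small black clips. Loose, 0.1 to 0.3 kg, standing upright on the desk at the start. The point lies on its axis, half-way up (50 mm above its underside); z is up. The straight glass wall goes from the underside to 14 mm below the top; the top 14 mm is the cork, 40 mm in diameter.
- jar_b_center (a point): Clear glass jar, a plain upright cylinder closed by a cork, the second tallest of four: 84 mm high overall, 60 mm in diameter, holding a few small black clips. Loose, 0.1 to 0.3 kg, standing upright on the desk at the start. The point lies on its axis, half-way up (42 mm above its underside); z is up. The straight glass wall goes from the underside to 14 mm below the top; the top 14 mm is the cork, 52 mm in diameter.
- jar_c_center (a point): Clear glass jar, a plain upright cylinder closed by a cork, the third tallest of four: 68 mm high overall, 52 mm in diameter, holding a few small black clips. Loose, 0.1 to 0.3 kg, standing upright on the desk at the start. The point lies on its axis, half-way up (34 mm above its underside); z is up. The straight glass wall goes from the underside to 14 mm below the top; the top 14 mm is the cork, 44 mm in diameter.
- jar_d_center (a point): Clear glass jar, a plain upright cylinder closed by a cork, the shortest of four: 52 mm high overall, 58 mm in diameter, holding a few small black clips. Loose, 0.1 to 0.3 kg, standing upright on the desk at the start. The point lies on its axis, half-way up (26 mm above its underside); z is up. The straight glass wall goes from the underside to 14 mm below the top; the top 14 mm is the cork, 50 mm in diameter.
- mark1: Round cork coaster, 74 mm in diameter and 4 mm thick, fixed on a low dark wooden ledge (100 x 400 mm, 14 mm high): the leftmost (towards +y) of four identical ones in a straight row at 100 mm spacing. Origin at the centre of its underside, so its top face is 4 mm higher; x points across the row, away from the robot, y along the row to the left.
- mark2: Round cork coaster, 74 mm in diameter and 4 mm thick, fixed on a low dark wooden ledge (100 x 400 mm, 14 mm high): the second from the left of four identical ones in a straight row at 100 mm spacing. Origin at the centre of its underside, so its top face is 4 mm higher; x points across the row, away from the robot, y along the row to the left.
- mark3: Round cork coaster, 74 mm in diameter and 4 mm thick, fixed on a low dark wooden ledge (100 x 400 mm, 14 mm high): the third from the left of four identical ones in a straight row at 100 mm spacing. Origin at the centre of its underside, so its top face is 4 mm higher; x points across the row, away from the robot, y along the row to the left.
- mark4: Round cork coaster, 74 mm in diameter and 4 mm thick, fixed on a low dark wooden ledge (100 x 400 mm, 14 mm high): the rightmost (towards -y) of four identical ones in a straight row at 100 mm spacing. Origin at the centre of its underside, so its top face is 4 mm higher; x points across the row, away from the robot, y along the row to the left.
- holder: Clear acrylic document holder with white sheets in it, 90 mm deep, 112 mm wide, about 165 mm high, fixed on the desk just beyond one end of the row of coasters, about 160 mm from the last coaster; which end varies. Origin at the centre of its underside.
- clip_folder: Grey rigid plastic folder held upright in a black steel spring clip, a bystander fixed on the desk beyond the other end of the row: 130 mm long across the row (x), 4 mm thick, 146 mm high; the clip at its foot is 85 mm wide (y) over its wire handles. Origin at the centre of its underside.
There are look-alikes about, which are no part of the job. Leave any pink look-alike of the part that bears jar_d_center alone.

How it is judged:
At the end, for the whole second after the job is handed in: Each jar stands upright (within 0.1 rad) and at rest on its own coaster, its axis within 12 mm of the coaster's centre, in order of height with the tallest on the coaster nearest the document holder and the shortest on the farthest one (((y of holder in the frame of mark1 above 0 m and horizontal distance between jar_a_center and mark1 below 0.012 m and horizontal distance between jar_b_center and mark2 below 0.012 m and horizontal distance between jar_c_center and mark3 below 0.012 m and horizontal distance between jar_d_center and mark4 below 0.012 m) or (y of holder in the frame of mark1 below 0 m and horizontal distance between jar_d_center and mark1 below 0.012 m and horizontal distance between jar_c_center and mark2 below 0.012 m and horizontal distance between jar_b_center and mark3 below 0.012 m and horizontal distance between jar_a_center and mark4 below 0.012 m)) and angle between each of jar_a_center, jar_b_center, jar_c_center, jar_d_center's own z axis and vertical below 0.1 rad and height (world z) of jar_a_center between 0.062 and 0.076 m and linear speed of each of jar_a, jar_b, jar_c, jar_d below 0.02 m/s and angular speed of each of jar_a, jar_b, jar_c, jar_d below 0.2 rad/s and height (world z) of jar_b_center between 0.054 and 0.068 m and height (world z) of jar_c_center between 0.046 and 0.06 m and height (world z) of jar_d_center between 0.038 and 0.052 m); the robot touches nothing.
It fails at once if a jar is knocked over or laid on its side (angle between any of jar_a_center, jar_b_center, jar_c_center, jar_d_center's own z axis and vertical above 0.9 rad).
It fails at once if a jar is dropped or thrown (moving faster than 0.6 m/s with no finger touching it) ((linear speed of jar_a above 0.6 m/s and contact force between jar_a and the fingers below 0.05 N) or (linear speed of jar_b above 0.6 m/s and contact force between jar_b and the fingers below 0.05 N) or (linear speed of jar_c above 0.6 m/s and contact force between jar_c and the fingers below 0.05 N) or (linear speed of jar_d above 0.6 m/s and contact force between jar_d and the fingers below 0.05 N)).
It also fails if it takes over 123 s, if anything falls off the work surface, if the arm or the gripper's body presses on something with over 40 N, if the wrist force passes 120 N, or if a joint passes its speed limit or range.

ROBOT

A 6-joint arm with a two-finger parallel gripper is mounted at the origin on the work surface. World frame = base frame: x ahead of the robot, y to its left, z up, the work surface at z = 0. Lengths are in m, angles in rad, forces in N, time in s.
With the tool pointing down it reaches from about 0.325 to 0.775 m from the base axis. Payload 5.5 kg.
Tool frame: the origin (TCP) lies between the finger pads; the fingertips stand ctrl.tips_ahead ahead of it and the grasp point (between the pads) lies 6 mm ahead of it (ctrl.tips_ahead is the distance from the TCP to the fingertips, in m); z points along the fingers, x is the direction in which the jaws open and shut, and the axes are right-handed (so a half turn about z gives the same grasp; the last joint's range is limited). The gripper opens to 88 mm and grips with 3 to 60 N. Pads are 20 mm wide; open, the fingers measure 115 mm over their backs; the gripper's body (75 mm by 178 mm) begins 61 mm behind the grasp point.
Start: joints at [-1.366, 0.091, 1.231, -0, 1.82, -0.057], TCP at [0.155, -0.58, 0.248] pointing down, gripper open.
Joint ranges: [-2.87, 2.87], [-0.86, 2.18], [0.17, 2.46], [-1.51, 4.65], [0.06, 2.69], [-2.65, 2.65]. Speed limits (rad/s): [2.57, 2.57, 3.01, 3.14, 3.14, 3.14].

INTERFACE

Orientations are given as [roll, pitch, yaw] about the fixed x, y, z axes, in that order (R = Rz(yaw) Ry(pitch) Rx(roll)).
In Python, from cell import ctrl, viewer, workorder, spotter gives the robot as it stands. The module is installed in compiled form; this text tells all that it offers.
- The arm moves only by the tool servo_tool, never from a script. Its argument "rows" is one flat list of numbers, 4 for each row, row after row: the shift along the tool's x, y, z in m, then the turn about the tool's z in degrees. A call has 1 to 20 rows; each row shifts and turns the commanded pose from where the row before left it, along the tool's axes as they then stand; what a row does not reach is not made up. A row lasts 1/10 s, in which the tool goes at most 50 mm and 8.59 degrees, less where a joint would pass 70% of its speed; a pose out of reach is approached as far as the arm can. A call is refused whole if a number of a shift passes 0.05 or a number of a turn 8.59, either way. A call with a gripper value outside its range is refused whole. "claw" is the opening in per cent of the stroke, from 0 (shut) to 100 (fully open), set as the call begins (left out, the last holds). The fingers move at their own pace and stop on an object; "newtons" is the grip in N (left out, the last holds). Time passes only in rows, so rows that do not move let the fingers close. It gives the time, the measured TCP pose, the force and the opening at its end, in the units of the state.
- ctrl.get_state(): the state, without advancing time (a new reading comes with each control period).
- viewer.camera(name): name is "scene" or "top" or "wrist"; returns the picture (420x560x3 uint8, red, green, blue); there is no depth.
- viewer.camera_params(name): a dict with "fx", "fy", "cx", "cy" (pixels), "R" (3x3) and "t" (3): a world point X has camera coordinates R X + t. Camera axes: x right, y down, z forward; pixel columns grow to the right and rows downward; lengths in m; the calibration is good to about 2 mm. The wrist camera is an equidistant fisheye: a pixel r from the principal point sees the ray r / f radians off the axis. A picture is of the moment at which its call begins: read the wrist's pose just before it. camera_params takes no time and is no camera call; for the wrist camera it gives the pose at the moment of the call.
- workorder.sign_off(): hands the job in, once; it reports no verdict.
Trained networks look in the newest picture that a camera, given by its name, has taken for a name from the list of things; names that differ only in an ending like _2 or _b are one class to them, and where a whole thing is asked for, a point or a joint stands for the part that bears it (a point fixed in the world has none). Each returns a list of dicts, best first, with "conf" (0 to 1); they miss things now and then, are a little off and sometimes report something else, mostly with a low value. They report only what shows in the picture. A call takes as long as a camera call. They do not tell look-alikes from the thing itself.
- spotter.silhouettes(target, camera): "mask" (420x560 bool, what is visible of it) and "box" ([left, top, right, bottom] in pixels, round what is visible of it).
- spotter.tip_of(target, camera): "at" ([row, column] in pixels: a listed point, or the origin of a listed thing).
The state is a dict: "clock": time; "joints": joint angles; "joint_velocities": joint speeds; "joint_torque": joint torques, N m; "ee_pos": TCP position; "ee_rot": TCP orientation; "ft_force": force on the tool from outside, world axes, zero at the start; "wrist_torque": the same for the moment, N m; "finger_gap": finger opening in m.
Only numpy, scipy, OpenCV 4.12 (cv2) and the standard library are available. Lean on these libraries where they do the work, as an engineer would, in place of code of your own. Each camera call takes 0.05 s, during which the arm holds its last target.

## Working session

There is one attempt and no reset: what is moved stays moved. The work goes in short steps, Python scripts to look and compute and a tool call to move; the robot and the scene stay as the last step left them, time stands still between calls to the robot, and variables do not carry over. Pictures are saved under pics/ and viewed, and the job is handed in when it is done.

Besides the shell and the picture viewer there is one more tool, called after "Emit:" as name(argument=value, ...) on one line, values as JSON. servo_tool: Moves the arm, as the interface text tells. Its arguments: {"type":"object","properties":{"rows":{"type":"array"},"claw":{"type":"number"},"newtons":{"type":"number"}},"required":["rows"]}

```bash
mkdir -p pics; ls; cat > h.py <<'E'
import numpy as np, cv2
from cell import ctrl, viewer, workorder, spotter
def snap(n,f):
    im=viewer.camera(n); cv2.imwrite('pics/'+f,im[:,:,::-1]); return im
def ray(n,u,v,P=None):
    p=P or viewer.camera_params(n); R=np.array(p['R']);t=np.array(p['t'])
    x=(u-p['cx'])/p['fx'];y=(v-p['cy'])/p['fy']
    if n=='wrist':
        r=np.hypot(x,y); d=np.array([np.sin(r)*x/r,np.sin(r)*y/r,np.cos(r)]) if r>0 else np.array([0,0,1.])
    else: d=np.array([x,y,1.])
    d=R.T@d; return -R.T@t, d/np.linalg.norm(d)
def atz(n,u,v,z,P=None):
    o,d=ray(n,u,v,P); return o+d*(z-o[2])/d[2]
def proj(n,X,P=None):
    p=P or viewer.camera_params(n); c=np.array(p['R'])@np.array(X)+np.array(p['t'])
    if n=='wrist':
        th=np.arctan2(np.hypot(c[0],c[1]),c[2]);s=th/max(np.hypot(c[0],c[1]),1e-9); return np.array([p['cx']+p['fx']*c[0]*s,p['cy']+p['fy']*c[1]*s])
    return np.array([p['cx']+p['fx']*c[0]/c[2],p['cy']+p['fy']*c[1]/c[2]])
def tri(rays):
    A=0;b=0
    for o,d in rays:
        M=np.eye(3)-np.outer(d,d);A=A+M;b=b+M@o
    return np.linalg.solve(A,b)
E
python3 - <<'E'
from h import *
for n in ['scene','top','wrist']:
    snap(n,n+'0.png'); p=viewer.camera_params(n); print(n,{k:np.round(np.array(p[k]),3).tolist() for k in p}, 'pos',np.round(-np.array(p['R']).T@np.array(p['t']),3))
print(ctrl.get_state(), ctrl.tips_ahead)
E
```

```text
pics
scene {'fx': 450.127, 'fy': 450.127, 'cx': 273.89, 'cy': 211.424, 'R': [[0.672, 0.74, -0.006], [0.583, -0.534, -0.612], [-0.456, 0.408, -0.791]], 't': [-0.386, -0.26, 1.281]} pos [ 0.996 -0.375  0.852]
top {'fx': 501.545, 'fy': 501.545, 'cx': 279.242, 'cy': 211.943, 'R': [[-0.019, -1.0, -0.011], [-0.98, 0.02, -0.197], [0.197, 0.008, -0.98]], 't': [0.037, 0.519, 1.265]} pos [0.261 0.017 1.343]
wrist {'fx': 325.192, 'fy': 325.192, 'cx': 278.867, 'cy': 209.474, 'R': [[0.259, -0.966, -0.001], [-0.926, -0.249, 0.284], [-0.275, -0.073, -0.959]], 't': [-0.6, -0.035, 0.391]} pos [ 0.231 -0.56   0.384]
{'clock': 0.15, 'joints': array([-1.36565526e+00,  9.16719241e-02,  1.23155164e+00,  1.83310285e-05,
        1.81980838e+00, -5.67345016e-02]), 'joint_velocities': array([ 2.52729935e-04, -1.98651281e-03, -4.14702472e-03,  5.10217277e-07,
        5.33362868e-04,  6.29955975e-04]), 'joint_torque': array([ 1.80622199e-03, -4.47044420e+01, -4.06906986e+01,  6.99147605e-02,
        2.74201354e-02, -1.01735807e-04]), 'ee_pos': array([ 0.15528351, -0.5793753 ,  0.24680752]), 'ee_rot': array([-3.14149330e+00,  1.43596817e-03, -1.30891618e+00]), 'ft_force': array([-1.32115935, -0.14264429, -0.70215393]), 'wrist_torque': array([-0.04484515, -0.02320477, -0.01249097]), 'finger_gap': 0.08796934935298013} 0.025
```

View pics/scene0.png

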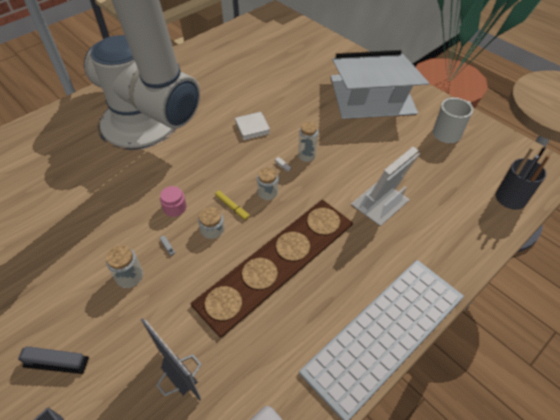

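View pics/top0.png

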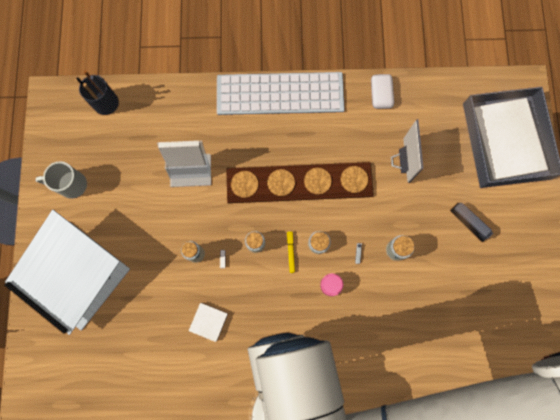

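View pics/wrist0.png

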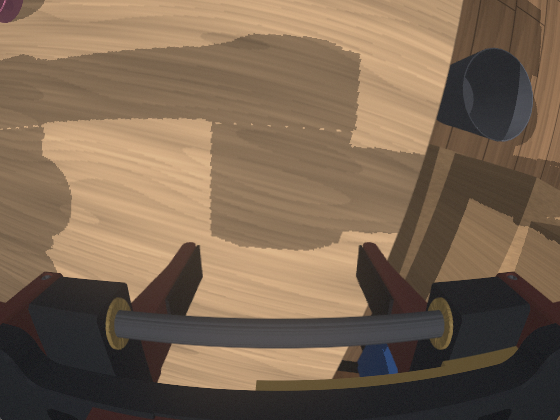

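```bash
python3 - <<'E'
from h import *
import pickle
out={}
for n in ['scene','top']:
    for t in ['jar_a_center','jar_b_center','jar_c_center','jar_d_center','mark1','holder','clip_folder']:
        r=spotter.tip_of(t,n); print(n,t,[(np.round(d['at'],1).tolist(),round(d['conf'],2)) for d in r][:6])
for n in ['top','scene']:
    for t in ['jar_a_center','jar_b_center','jar_c_center','jar_d_center','mark1']:
        r=spotter.silhouettes(t,n); out[n,t]=r; print(n,t,[(np.round(d['box']).tolist(),round(d['conf'],2)) for d in r][:6])
pickle.dump(out,open('sil0.pkl','wb'))
E
```

```text
scene jar_a_center [([139.7, 304.2], 0.66), ([180.8, 268.5], 0.28)]
scene jar_b_center [([267.3, 126.6], 0.58)]
scene jar_c_center [([180.3, 267.0], 0.91)]
scene jar_d_center [([202.4, 171.9], 0.64), ([221.5, 208.0], 0.57)]
scene mark1 [([220.4, 322.7], 0.98), ([245.9, 294.5], 0.8), ([275.3, 256.4], 0.78), ([301.3, 220.5], 0.56)]
scene holder [([203.0, 379.5], 0.81), ([301.3, 222.1], 0.67)]
scene clip_folder [([375.6, 179.5], 0.89)]
top jar_a_center [([250.5, 192.0], 0.87), ([184.6, 245.1], 0.39)]
top jar_b_center [([244.5, 401.2], 0.57), ([178.5, 280.8], 0.42)]
top jar_c_center [([238.7, 254.6], 0.78)]
top jar_d_center [([243.2, 322.8], 0.98), ([283.9, 332.6], 0.69)]
top mark1 [([179.4, 279.7], 0.88), ([177.6, 356.4], 0.88), ([181.5, 244.5], 0.8), ([179.4, 316.5], 0.61)]
top holder [([169.5, 189.5], 0.7), ([159.5, 407.3], 0.32)]
top clip_folder [([159.6, 406.0], 0.66)]
top jar_a_center [([183.0, 243.0, 205.0, 263.0], 0.75)]
top jar_b_center [([387.0, 233.0, 415.0, 257.0], 0.92), ([304.0, 164.0, 332.0, 194.0], 0.61)]
top jar_c_center [([245.0, 232.0, 268.0, 250.0], 0.59), ([159.0, 139.0, 213.0, 188.0], 0.59), ([266.0, 166.0, 295.0, 196.0], 0.55)]
top jar_d_center [([311.0, 229.0, 330.0, 252.0], 0.97), ([322.0, 273.0, 341.0, 295.0], 0.93)]
top mark1 [([343.0, 165.0, 364.0, 193.0], 0.97), ([232.0, 170.0, 257.0, 198.0], 0.76), ([268.0, 167.0, 292.0, 199.0], 0.66), ([304.0, 166.0, 332.0, 195.0], 0.63), ([386.0, 233.0, 414.0, 260.0], 0.26)]
scene jar_a_center []
scene jar_b_center [([108.0, 244.0, 141.0, 288.0], 0.84)]
scene jar_c_center [([259.0, 167.0, 280.0, 202.0], 0.9)]
scene jar_d_center [([198.0, 202.0, 223.0, 241.0], 0.92), ([161.0, 186.0, 189.0, 219.0], 0.69), ([145.0, 320.0, 205.0, 398.0], 0.29)]
scene mark1 [([305.0, 207.0, 338.0, 237.0], 0.91), ([241.0, 256.0, 280.0, 286.0], 0.84), ([206.0, 288.0, 241.0, 320.0], 0.76), ([279.0, 236.0, 308.0, 258.0], 0.75)]
```

The scene view shows jars a (307,141), b (124,266), c (267,183) and d (210,221), with a pink jar at (173,201). In the top view the holder is at (188,165), which is the +y (left) end. The clip folder is at (408,155). That gives a→mark1, b→mark2, c→mark3, d→mark4. I'll confirm with enlarged crops.

```bash
python3 - <<'E'
from h import *
a=cv2.imread('pics/top0.png')[150:310,170:430]; cv2.imwrite('pics/topc.png',cv2.resize(a,None,fx=3,fy=3,interpolation=cv2.INTER_CUBIC))
a=cv2.imread('pics/scene0.png')[110:330,95:360]; cv2.imwrite('pics/scenec.png',cv2.resize(a,None,fx=2.7,fy=2.7,interpolation=cv2.INTER_CUBIC))
J={'a':((192.0,250.5),(304.2,139.7)),'b':((401.2,244.5),(126.6,267.3)),'c':((254.6,238.7),(267.0,180.3)),'d':((322.8,243.2),(208,221.5)),
'pink':((332.6,283.9),(171.9,202.4)),'m1':((244.5,181.5),(322.7,220.4)),'m2':((279.7,179.4),(294.5,245.9)),'m3':((316.5,179.4),(256.4,275.3)),'m4':((356.4,177.6),(220.5,301.3)),'holder':((189.5,169.5),(379.5,203)),'clipf':((406,159.6),(179.5,375.6))}
for k,(t,s) in J.items():
    r=[ray('top',*t),ray('scene',*s)]; X=tri(r); print(k,np.round(X,3))
E
```

```text
a [0.42  0.251 0.057]
b [ 0.43  -0.285  0.043]
c [0.45  0.092 0.046]
d [ 0.439 -0.083  0.028]
pink [ 0.332 -0.108  0.02 ]
m1 [0.612 0.119 0.021]
m2 [0.617 0.024 0.018]
m3 [ 0.615 -0.08   0.01 ]
m4 [ 0.616 -0.183  0.026]
holder [ 0.656  0.275 -0.005]
clipf [ 0.672 -0.327 -0.001]
```

View pics/topc.png

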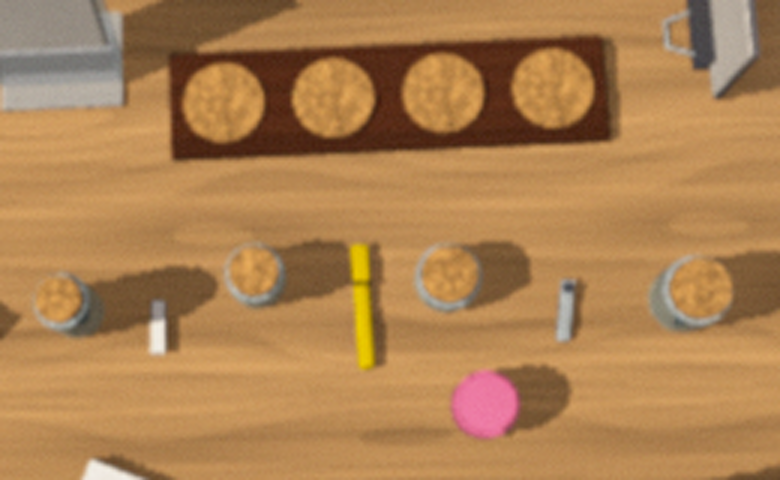

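View pics/scenec.png

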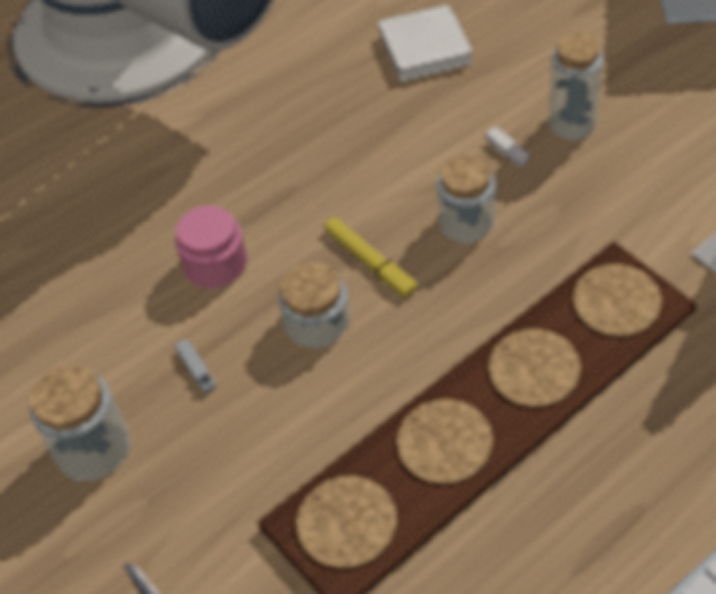

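The crops are clear. Jar a is tall and slim, at top-crop (60,299). Jar c is at (255,271), d is the short corked one at (449,274), and b is wide at (701,288). The pink look-alike at (485,404) has no cork and I'll leave it alone. Next I'll refine the positions using the cork-top and coaster centres in both views.

```bash
python3 - <<'E'
from h import *
T={'a':(60,299,.1),'b':(701,288,.084),'c':(255,271,.068),'d':(449,274,.052),'m1':(224,102,.018),'m2':(333,97,.018),'m3':(443,92,.018),'m4':(553,88,.018)}
S={'a':(579,47),'b':(68,396),'c':(467,174),'d':(311,285),'m1':(618,299),'m2':(535,367),'m3':(445,440),'m4':(347,521)}
for k in T:
    u,v,z=T[k]; t=((u+.5)/3-.5+170,(v+.5)/3-.5+150); s=((S[k][0]+.5)/2.7-.5+95,(S[k][1]+.5)/2.7-.5+110)
    X=tri([ray('top',*t),ray('scene',*s)]); print(k,'tri',np.round(X,4),'top@z',np.round(atz('top',*t,z)[:2],4),'scene@z',np.round(atz('scene',*s,z)[:2],4))
E
```

```text
a tri [0.4215 0.2547 0.0956] top@z [0.4195 0.2518] scene@z [0.4259 0.2534]
b tri [ 0.4216 -0.2844  0.076 ] top@z [ 0.42   -0.2842] scene@z [ 0.4284 -0.2839]
c tri [0.4465 0.0936 0.0625] top@z [0.4443 0.0912] scene@z [0.4515 0.0926]
d tri [ 0.4418 -0.0748  0.0472] top@z [ 0.4406 -0.0755] scene@z [ 0.4456 -0.0755]
m1 tri [0.6089 0.1224 0.0141] top@z [0.607  0.1209] scene@z [0.6114 0.1215]
m2 tri [0.6113 0.0226 0.0135] top@z [0.6095 0.0218] scene@z [0.6138 0.0213]
m3 tri [ 0.6135 -0.0777  0.0145] top@z [ 0.6121 -0.0782] scene@z [ 0.6156 -0.0781]
m4 tri [ 0.6155 -0.1779  0.013 ] top@z [ 0.6137 -0.1782] scene@z [ 0.6183 -0.1781]
```

Emit:
servo_tool(rows=[0, 0, 0, -8.333, 0, 0, 0, -8.333, 0, 0, 0, -8.333, 0, 0, 0, -8.333, 0, 0, 0, -8.333, 0, 0, 0, -8.333, 0, 0, 0, -8.333, 0, 0, 0, -8.333, 0, 0, 0, -8.333, 0, 0, 0, 0], claw=100, newtons=25)

```text
clock: 2.35
ee_pos: [0.1553, -0.5796, 0.2476]
ee_rot: [3.142, -0.0, 0.001]
ft_force: [0.2, -0.1, 0.6]
finger_gap: 0.0879
```

Emit:
servo_tool(rows=[0.0266, -0.0296, 0, 0, 0.0266, -0.0296, 0, 0, 0.0266, -0.0296, 0, 0, 0.0266, -0.0296, 0, 0, 0.0266, -0.0296, 0, 0, 0.0266, -0.0296, 0, 0, 0.0266, -0.0296, 0, 0, 0.0266, -0.0296, 0, 0, 0.0266, -0.0296, 0, 0, 0.0266, -0.0296, 0, 0, 0, 0, 0, 0, 0, 0, 0, 0])

```text
clock: 3.55
ee_pos: [0.4216, -0.2831, 0.2477]
ee_rot: [3.141, 0.0, -0.001]
ft_force: [-0.3, -0.5, -0.1]
finger_gap: 0.0878
```

```bash
python3 - <<'E'
from h import *
s=ctrl.get_state(); P=viewer.camera_params('wrist'); snap('wrist','w1.png'); snap('top','t1.png')
print(s['ee_pos'],s['clock'])
import pickle; pickle.dump(P,open('P1.pkl','wb'))
for k,x,y,h in [('b',.423,-.284,.084),('a',.422,.252,.1),('c',.447,.0915,.068),('d',.442,-.0755,.052),('m4',.615,-.178,.018),('tip',*s['ee_pos'][:2],s['ee_pos'][2]-.025)]:
    print(k,np.round(proj('wrist',[x,y,h],P),1))
E
```

```text
[ 0.42160795 -0.28312401  0.24765394] 3.55
b [280.4 199. ]
a [ 279.  -214.4]
c [ 301.7 -129. ]
d [298.8  -5.2]
m4 [439.7 100.9]
tip [279.1 261.6]
```

View pics/w1.png

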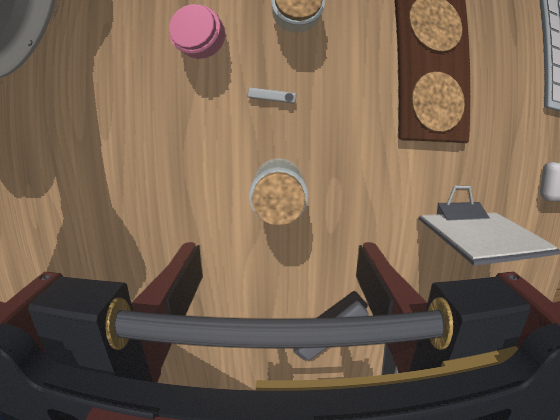

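The wrist view shows b's cork centred at about (278,197), mark4 at (439,101) and mark3 at (437,24). These agree with the predictions to within about 2 px. I'll work out the numbers.

```bash
python3 - <<'E'
from h import *
import pickle; P=pickle.load(open('P1.pkl','rb'))
print('b',atz('wrist',278,197,.084,P),'m4',atz('wrist',439,101,.018,P),'m3',atz('wrist',436.5,24,.018,P),'ledge corner near',atz('wrist',400,137,.014,P),atz('wrist',468,142,.014,P))
f=lambda u,v:((u+.5)/3-.5+170,(v+.5)/3-.5+150)
print('b tri top+wrist',tri([ray('top',*f(701,288)),ray('wrist',278,197,P)]),'m4',tri([ray('top',*f(553,88)),ray('wrist',439,101,P)]))
E
```

```text
b [ 0.42071193 -0.28205367  0.084     ] m4 [ 0.61404378 -0.17824516  0.018     ] m3 [ 0.61164773 -0.08102788  0.018     ] ledge corner near [ 0.56518074 -0.22576919  0.014     ] [ 0.66299791 -0.22561419  0.014     ]
b tri top+wrist [ 0.42081459 -0.28499337  0.07638386] m4 [ 0.61357106 -0.17818963  0.0186835 ]
```

Emit:
servo_tool(rows=[0, 0, 0.025, 0, 0, 0, 0.025, 0, 0, 0, 0.025, 0, 0, 0, 0.025, 0, 0, 0, 0.025, 0, 0, 0, 0.025, 0, 0, 0, 0.02, 0, 0, 0, 0.015, 0, 0, 0, 0.01, 0, 0, 0, 0.005, 0, 0, 0, 0, 0])

```text
clock: 4.75
ee_pos: [0.4211, -0.2838, 0.0475]
ee_rot: [-3.141, 0.0, -0.001]
ft_force: [-0.2, -0.4, -0.2]
finger_gap: 0.088
```

```bash
python3 - <<'E'
from h import *
s=ctrl.get_state(); P=viewer.camera_params('wrist'); im=snap('wrist','w2.png'); print(s['ee_pos'],s['ft_force'])
E
```

```text
[ 0.4211011  -0.28380198  0.04746636] [-0.24756724 -0.40891906 -0.20040716]
```

View pics/w2.png

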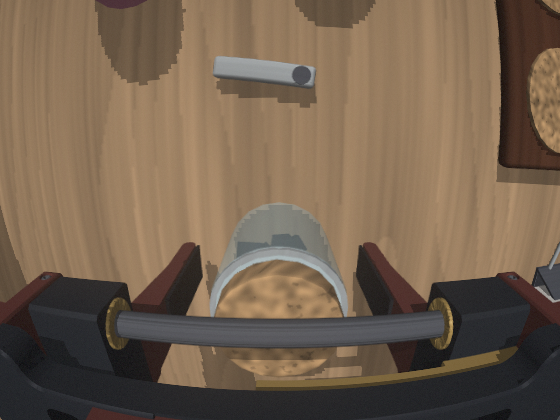

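The jar sits between the fingers (rim front edge at (279,249)), centred in the jaw direction. I'll check fore-aft using that rim edge, then close.

```bash
python3 - <<'E'
from h import *
print('rim front y -> axis y', atz('wrist',279,249,.070)[1]-.03, 'base', atz('wrist',279,203,0.0)[1]-.03)
E
```

```text
rim front y -> axis y -0.2859034065306044 base -0.28690607442689964
```

Emit:
servo_tool(rows=[0, 0, 0, 0, 0, 0, 0, 0, 0, 0, 0, 0, 0, 0, 0, 0, 0, 0, 0, 0, 0, 0, 0, 0, 0, 0, 0, 0, 0, 0, 0, 0], claw=0, newtons=25)

```text
clock: 5.6
ee_pos: [0.4214, -0.2837, 0.048]
ee_rot: [3.141, -0.0, -0.0]
ft_force: [-1.3, 0.0, 4.0]
finger_gap: 0.0599
```

Emit:
servo_tool(rows=[0, 0, -0.01, 0, 0, 0, -0.02, 0, 0, 0, -0.02, 0, 0, 0, -0.02, 0, 0, 0, -0.02, 0, 0, 0, -0.01, 0, 0.008, -0.013, 0, 0, 0.0157, -0.0256, 0, 0, 0.0157, -0.0256, 0, 0, 0.0157, -0.0256, 0, 0, 0.0157, -0.0256, 0, 0, 0.0157, -0.0256, 0, 0, 0.0157, -0.0256, 0, 0, 0.0157, -0.0256, 0, 0, 0.0157, -0.0256, 0, 0, 0.0157, -0.0256, 0, 0, 0.0157, -0.0256, 0, 0, 0.0157, -0.0256, 0, 0, 0.008, -0.013, 0, 0, 0, 0, 0, 0])

```text
clock: 7.6
ee_pos: [0.6102, 0.0254, 0.1466]
ee_rot: [-3.141, 0.002, 0.002]
ft_force: [-0.4, -0.5, -2.8]
finger_gap: 0.0597
```

```bash
python3 - <<'E'
from h import *
s=ctrl.get_state(); snap('wrist','w3.png');im=snap('scene','s3.png'); print(s['ee_pos'],s['ft_force'],s['finger_gap'],proj('wrist',[.6095,.022,.018]),proj('wrist',[.607,.121,.018]),proj('wrist',[.612,-.078,.018]))
E
```

```text
[0.61017649 0.02544758 0.14656402] [-0.37417373 -0.52467384 -2.7936293 ] 0.059716107304702254 [279.04445678 209.82507157] [275.97612813  91.49127565] [281.56465745 308.46409066]
```

View pics/w3.png

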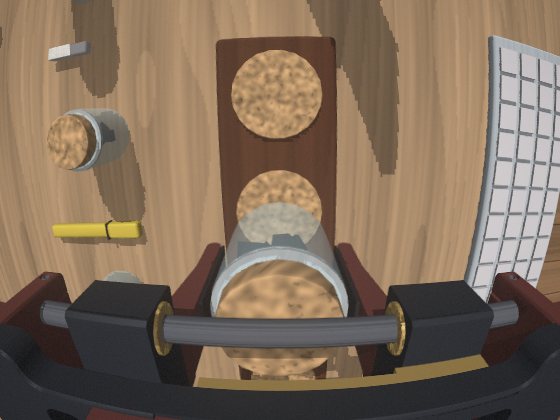

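View pics/s3.png

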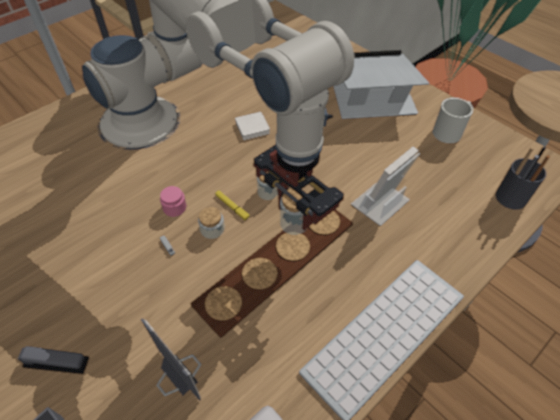

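The wrist view shows mark1 at (276,94) and mark2 at (279,212), both as predicted. The jar is held upright. Lowering it now.

Emit:
servo_tool(rows=[0, 0.001, 0.01, 0, 0, 0, 0.02, 0, 0, 0, 0.02, 0, 0, 0, 0.015, 0, 0, 0, 0.006, 0, 0, 0, 0.003, 0, 0, 0, 0.002, 0, 0, 0, 0, 0, 0, 0, 0, 0])

```text
clock: 8.6
ee_pos: [0.6105, 0.023, 0.0726]
ee_rot: [3.142, -0.002, -0.0]
ft_force: [0.1, -0.1, -2.8]
finger_gap: 0.0599
```

Emit:
servo_tool(rows=[0, 0, 0.002, 0, 0, 0, 0.002, 0, 0, 0, 0.001, 0, 0, 0, 0.001, 0, 0, 0, 0, 0])

```text
clock: 9.1
ee_pos: [0.61, 0.0231, 0.0661]
ee_rot: [-3.142, -0.0, -0.0]
ft_force: [-1.6, 0.5, 0.9]
finger_gap: 0.06
```

Contact: Fz went from −2.8 to +0.9. Releasing.

Emit:
servo_tool(rows=[0, 0, 0, 0, 0, 0, 0, 0, 0, 0, 0, 0, 0, 0, 0, 0, 0, 0, 0, 0, 0, 0, 0, 0, 0, 0, -0.01, 0, 0, 0, -0.02, 0, 0, 0, -0.03, 0, 0, 0, -0.03, 0, 0, 0, -0.03, 0, 0, 0, -0.02, 0, 0, 0, 0, 0], claw=100)

```text
clock: 10.4
ee_pos: [0.6114, 0.023, 0.2107]
ee_rot: [3.142, -0.008, -0.0]
ft_force: [0.6, -0.4, 0.6]
finger_gap: 0.0876
```

```bash
python3 - <<'E'
from h import *
s=ctrl.get_state(); snap('wrist','w4.png'); print(s['ee_pos'],s['finger_gap']);print(proj('wrist',[.6095,.022,.102]),proj('wrist',[.6095,.022,.018]))
E
```

```text
[0.6113634  0.02298769 0.21073344] 0.08762613537032625
[276.76220079 217.84670839] [276.88515416 192.66149698]
```

View pics/w4.png

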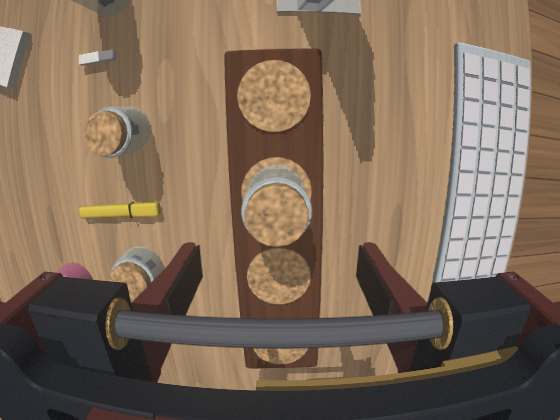

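b stands on mark2, cork centre at (277,214) against an expected (277,218), which is about 3 mm. Next is c, whose cork is at (106,134).

```bash
python3 - <<'E'
from h import *
print('c',atz('wrist',106,134,.068),'b',atz('wrist',277,214,.102),'m1',atz('wrist',274,96,.018),'m3',atz('wrist',279,276,.018))
print(ctrl.get_state()['ee_pos'])
E
```

```text
c [0.4508869  0.09200088 0.068     ] b [0.60969142 0.02516393 0.102     ] m1 [0.60672666 0.12064767 0.018     ] m3 [ 0.61171902 -0.07477511  0.018     ]
[0.61076565 0.02299911 0.20800458]
```

Emit:
servo_tool(rows=[-0.0233, -0.0098, 0, 0, -0.0233, -0.0098, 0, 0, -0.0233, -0.0098, 0, 0, -0.0233, -0.0098, 0, 0, -0.0233, -0.0098, 0, 0, -0.0233, -0.0098, 0, 0, -0.0233, -0.0098, 0, 0, 0, 0, 0, 0, 0, 0, 0, 0])

```text
clock: 11.35
ee_pos: [0.4466, 0.0917, 0.2045]
ee_rot: [3.141, 0.001, 0.001]
ft_force: [-0.4, -0.3, -0.1]
finger_gap: 0.088
```

```bash
python3 - <<'E'
from h import *
s=ctrl.get_state(); snap('wrist','w5.png'); print(s['ee_pos'],s['finger_gap']);print(proj('wrist',[.447,.0915,.068]))
r=spotter.silhouettes('jar_c_center','wrist');print([(d['box'],d['conf']) for d in r])
E
```

```text
[0.4465955  0.09165261 0.20445821] 0.08801706180119462
[279.10361735 205.79416286]
[([251.8, 165.7, 310.0, 222.5], 0.63)]
```

View pics/w5.png

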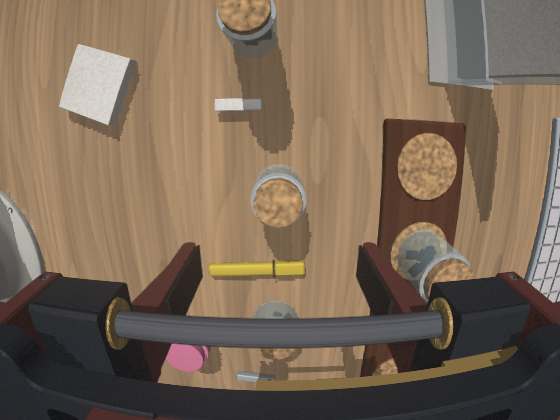

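c's cork is at (278,203) against a prediction of (279,206), so it's centred. Descending and gripping.

Emit:
servo_tool(rows=[0, -0.001, 0.025, 0, 0, 0, 0.025, 0, 0, 0, 0.025, 0, 0, 0, 0.025, 0, 0, 0, 0.025, 0, 0, 0, 0.02, 0, 0, 0, 0.015, 0, 0, 0, 0.01, 0, 0, 0, 0, 0, 0, 0, 0, 0])

```text
clock: 12.45
ee_pos: [0.4474, 0.0926, 0.0362]
ee_rot: [-3.141, -0.001, -0.0]
ft_force: [0.2, 0.1, -0.0]
finger_gap: 0.0874
```

```bash
python3 - <<'E'
from h import *
s=ctrl.get_state(); snap('wrist','w6.png'); print(s['ee_pos'],s['ft_force']); print([proj('wrist',[s['ee_pos'][0]+dx,s['ee_pos'][1]+dy,z]).round(0) for dx,dy,z in [(0,.026,.054),(0,.026,0),(-.026,0,.054),(.026,0,.054)]])
E
```

```text
[0.44741004 0.09257193 0.03620324] [ 0.19835572  0.14952407 -0.04731432]
[array([279., 249.]), array([278., 210.]), array([219., 303.]), array([338., 303.])]
```

View pics/w6.png

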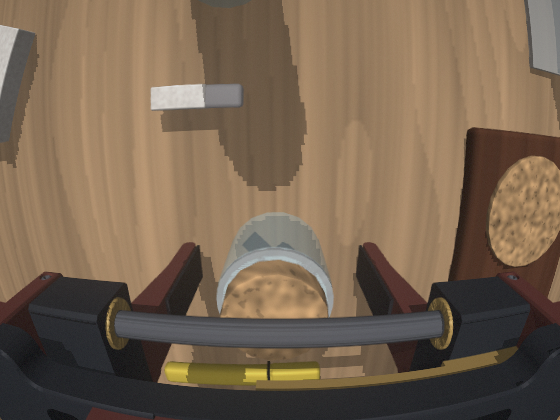

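The rim front is at (275,250) against an expected (279,249), so it's within 2 mm.

Emit:
servo_tool(rows=[-0.001, 0, 0, 0, 0, 0, 0, 0, 0, 0, 0, 0, 0, 0, 0, 0, 0, 0, 0, 0, 0, 0, 0, 0, 0, 0, 0, 0, 0, 0, 0, 0, 0, 0, 0, 0], claw=0, newtons=25)

```text
clock: 13.4
ee_pos: [0.4459, 0.0926, 0.0358]
ee_rot: [-3.142, -0.0, -0.0]
ft_force: [-1.2, 0.1, 2.3]
finger_gap: 0.0513
```

Emit:
servo_tool(rows=[0, 0, -0.01, 0, 0, 0, -0.02, 0, 0, 0, -0.02, 0, 0, 0, -0.02, 0, 0, 0, -0.02, 0, 0, 0, -0.02, 0, 0, 0, -0.015, 0, 0, 0, -0.005, 0, 0.009, 0.0093, 0, 0, 0.0185, 0.019, 0, 0, 0.0185, 0.019, 0, 0, 0.0185, 0.019, 0, 0, 0.0185, 0.019, 0, 0, 0.0185, 0.019, 0, 0, 0.0185, 0.019, 0, 0, 0.0185, 0.019, 0, 0, 0.0185, 0.019, 0, 0, 0.009, 0.0093, 0, 0, 0, 0, 0, 0, 0, 0, 0, 0])

```text
clock: 15.4
ee_pos: [0.6114, -0.0778, 0.1647]
ee_rot: [-3.141, 0.002, -0.0]
ft_force: [-1.0, -0.0, -1.6]
finger_gap: 0.0517
```

```bash
python3 - <<'E'
from h import *
s=ctrl.get_state(); snap('wrist','w7.png'); print(s['ee_pos'],s['ft_force'],s['finger_gap']); print(proj('wrist',[.612,-.078,.018]),proj('wrist',[.6095,.022,.102]))
E
```

```text
[ 0.61140241 -0.07779473  0.16465453] [-1.02085619 -0.0073499  -1.55434567] 0.05167246872624326
[279.79006725 203.45725902] [276.12565261  80.9648407 ]
```

View pics/w7.png

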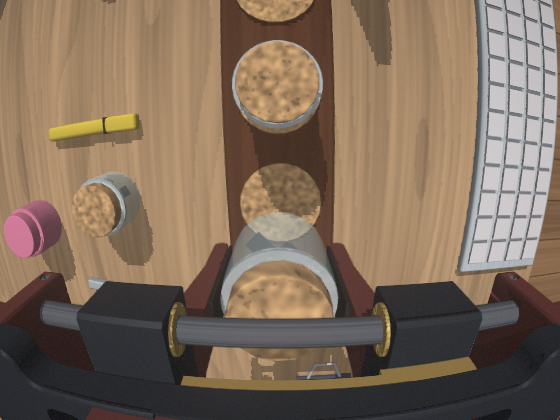

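mark3 is at (280,204) and b's cork is at (277,83), both as predicted. Lowering.

Emit:
servo_tool(rows=[0, 0, 0.01, 0, 0, 0, 0.02, 0, 0, 0, 0.02, 0, 0, 0, 0.02, 0, 0, 0, 0.02, 0, 0, 0, 0.01, 0, 0, 0, 0.005, 0, 0, 0, 0.002, 0, 0, 0, 0.002, 0, 0, 0, 0.001, 0, 0, 0, 0.001, 0, 0, 0, 0.001, 0, 0, 0, 0, 0, 0, 0, 0, 0])

```text
clock: 16.85
ee_pos: [0.612, -0.0781, 0.0538]
ee_rot: [3.142, -0.0, -0.0]
ft_force: [-0.1, -0.2, -1.4]
finger_gap: 0.0514
```

Emit:
servo_tool(rows=[0, 0, 0.001, 0, 0, 0, 0.0005, 0, 0, 0, 0, 0])

```text
clock: 17.15
ee_pos: [0.612, -0.078, 0.0538]
ee_rot: [3.141, -0.001, -0.0]
ft_force: [-3.2, 0.5, 5.6]
finger_gap: 0.0517
```

Emit:
servo_tool(rows=[0, 0, -0.0005, 0, 0, 0, 0, 0, 0, 0, 0, 0, 0, 0, 0, 0, 0, 0, 0, 0, 0, 0, 0, 0, 0, 0, -0.01, 0, 0, 0, -0.02, 0, 0, 0, -0.03, 0, 0, 0, -0.03, 0, 0, 0, -0.03, 0, 0, 0, -0.02, 0, 0, 0, -0.01, 0, 0, 0, 0, 0], claw=100)

```text
clock: 18.55
ee_pos: [0.6125, -0.0781, 0.2049]
ee_rot: [3.141, -0.004, -0.0]
ft_force: [-0.5, 0.0, 0.2]
finger_gap: 0.0878
```

```bash
python3 - <<'E'
from h import *
s=ctrl.get_state(); snap('wrist','w8.png'); print(s['ee_pos'],s['finger_gap']); print(proj('wrist',[.612,-.078,.086]),proj('wrist',[.6095,.022,.102]))
E
```

```text
[ 0.61253986 -0.07811554  0.20491248] 0.08783317469675608
[278.72550293 212.47656526] [275.27530749  85.50036794]
```

View pics/w8.png

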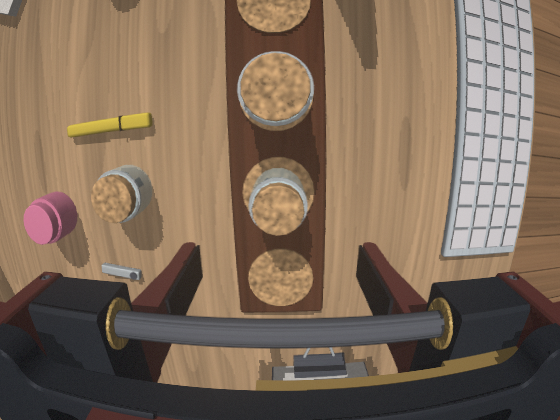

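c stands on mark3 (cork at (279,208), expected (279,212)). Now to d, whose cork is at (116,197). It's the corked one. The pink jar is at (45,220).

Emit:
servo_tool(rows=[-0.02, -0.0003, 0, 0, -0.025, -0.0003, 0, 0, -0.025, -0.0003, 0, 0, -0.025, -0.0003, 0, 0, -0.025, -0.0003, 0, 0, -0.025, -0.0003, 0, 0, -0.025, -0.0003, 0, 0, 0, 0, 0, 0, 0, 0, 0, 0])

```text
clock: 19.5
ee_pos: [0.4417, -0.0759, 0.2015]
ee_rot: [-3.141, 0.001, -0.0]
ft_force: [1.0, -0.6, -0.4]
finger_gap: 0.0878
```

```bash
python3 - <<'E'
from h import *
s=ctrl.get_state(); P=viewer.camera_params('wrist');snap('wrist','w9.png'); print(s['ee_pos'],s['finger_gap']);print(proj('wrist',[.441,-.0755,.052]))
E
```

```text
[ 0.44173101 -0.07585991  0.20153841] 0.08775382181879327
[277.84926826 201.6765662 ]
```

View pics/w9.png

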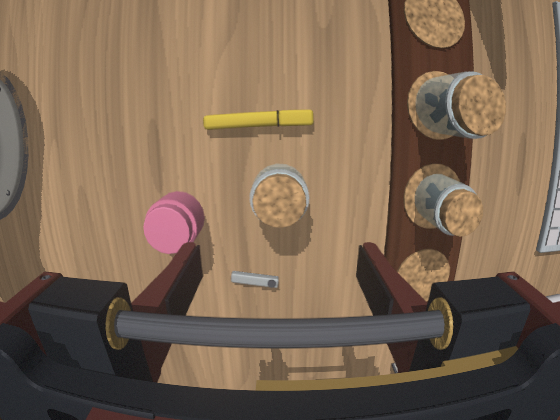

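d's cork is at (279,199) against a prediction of (278,202), and the left finger clears the pink jar. Descending.

Emit:
servo_tool(rows=[0, -0.0015, 0.025, 0, 0, 0, 0.025, 0, 0, 0, 0.025, 0, 0, 0, 0.025, 0, 0, 0, 0.025, 0, 0, 0, 0.02, 0, 0, 0, 0.015, 0, 0, 0, 0.008, 0, 0, 0, 0.005, 0, 0, 0, 0, 0, 0, 0, 0, 0])

```text
clock: 20.65
ee_pos: [0.4425, -0.0745, 0.0305]
ee_rot: [3.141, -0.001, -0.0]
ft_force: [0.8, -1.6, -0.5]
finger_gap: 0.0874
```

```bash
python3 - <<'E'
from h import *
s=ctrl.get_state(); snap('wrist','w10.png'); print(s['ee_pos'],s['ft_force']); print([proj('wrist',[s['ee_pos'][0]+dx,s['ee_pos'][1]+dy,z]).round(0) for dx,dy,z in [(0,.029,.038),(0,.029,0)]])
E
```

```text
[ 0.4425082  -0.07452827  0.03050562] [ 0.75740981 -1.63073754 -0.45679573]
[array([279., 233.]), array([279., 208.])]
```

View pics/w10.png

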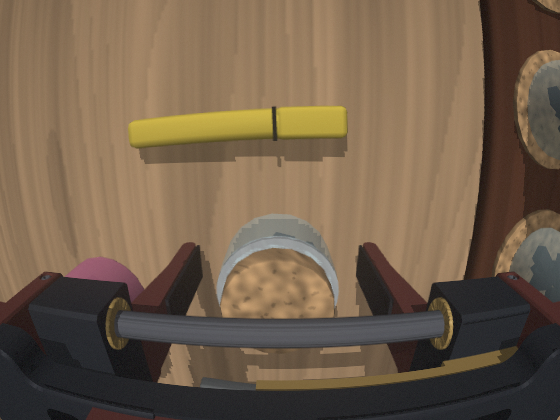

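The rim front is at (278,236) against 233, so the jar axis is about 2 mm towards −y of the TCP. I'll compensate for that at placing.

Emit:
servo_tool(rows=[0, 0, 0, 0, 0, 0, 0, 0, 0, 0, 0, 0, 0, 0, 0, 0, 0, 0, 0, 0, 0, 0, 0, 0, 0, 0, 0, 0, 0, 0, 0, 0, 0, 0, 0, 0], claw=0, newtons=25)

```text
clock: 21.6
ee_pos: [0.4419, -0.0744, 0.0297]
ee_rot: [-3.142, -0.0, -0.0]
ft_force: [0.5, -0.5, 2.6]
finger_gap: 0.0573
```

Emit:
servo_tool(rows=[0, 0, -0.01, 0, 0, 0, -0.02, 0, 0, 0, -0.02, 0, 0, 0, -0.02, 0, 0, 0, -0.02, 0, 0, 0, -0.02, 0, 0, 0, -0.015, 0, 0, 0, -0.005, 0, 0.0096, 0.0056, 0, 0, 0.0191, 0.0113, 0, 0, 0.0191, 0.0113, 0, 0, 0.0191, 0.0113, 0, 0, 0.0191, 0.0113, 0, 0, 0.0191, 0.0113, 0, 0, 0.0191, 0.0113, 0, 0, 0.0191, 0.0113, 0, 0, 0.0191, 0.0113, 0, 0, 0.0096, 0.0056, 0, 0, 0, 0, 0, 0, 0, 0, 0, 0])

```text
clock: 23.6
ee_pos: [0.6136, -0.176, 0.1578]
ee_rot: [-3.141, 0.003, -0.0]
ft_force: [0.3, 0.1, -1.7]
finger_gap: 0.0579
```

```bash
python3 - <<'E'
from h import *
s=ctrl.get_state(); snap('wrist','w11.png'); print(s['ee_pos'],s['ft_force'],s['finger_gap']); print(proj('wrist',[.614,-.178,.018]),proj('wrist',[.612,-.078,.086]))
E
```

```text
[ 0.61357564 -0.17602696  0.15775864] [ 0.30469402  0.06427334 -1.69413464] 0.05786040337012956
[279.82208155 207.21412204] [276.92137639  84.90513641]
```

View pics/w11.png

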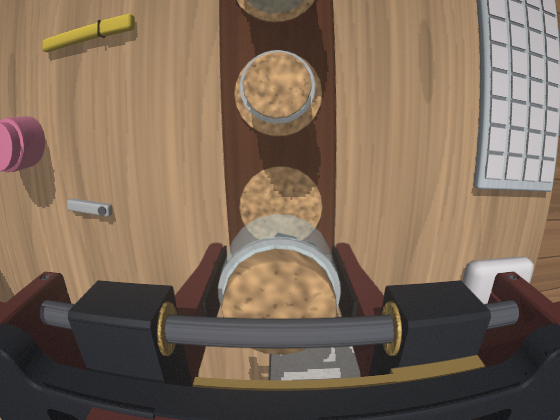

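mark4 is at (281,207) as expected. Lowering d.

Emit:
servo_tool(rows=[0, 0, 0.01, 0, 0, 0, 0.02, 0, 0, 0, 0.02, 0, 0, 0, 0.02, 0, 0, 0, 0.02, 0, 0, 0, 0.01, 0, 0, 0, 0.005, 0, 0, 0, 0.002, 0, 0, 0, 0.002, 0, 0, 0, 0.001, 0, 0, 0, 0.001, 0, 0, 0, 0.001, 0, 0, 0, 0, 0, 0, 0, 0, 0])

```text
clock: 25.05
ee_pos: [0.6141, -0.176, 0.0478]
ee_rot: [3.141, -0.0, -0.0]
ft_force: [0.1, -0.1, -1.5]
finger_gap: 0.0578
```

Emit:
servo_tool(rows=[0, 0, 0.001, 0, 0, 0, 0, 0])

```text
clock: 25.25
ee_pos: [0.614, -0.1761, 0.0478]
ee_rot: [3.141, -0.001, -0.0]
ft_force: [-2.3, -0.2, 4.0]
finger_gap: 0.0577
```

Emit:
servo_tool(rows=[0, 0, -0.0005, 0, 0, 0, 0, 0, 0, 0, 0, 0, 0, 0, 0, 0, 0, 0, 0, 0, 0, 0, 0, 0, 0, 0, -0.01, 0, 0, 0, -0.02, 0, 0, 0, -0.03, 0, 0, 0, -0.03, 0, 0, 0, -0.03, 0, 0, 0, -0.03, 0, 0, 0, -0.01, 0, 0, 0, 0, 0], claw=100)

```text
clock: 26.65
ee_pos: [0.6146, -0.1762, 0.2097]
ee_rot: [3.14, -0.004, -0.0]
ft_force: [-0.3, 0.1, -0.1]
finger_gap: 0.0878
```

```bash
python3 - <<'E'
from h import *
s=ctrl.get_state(); snap('wrist','w12.png'); print(s['ee_pos'],s['finger_gap']); print(proj('wrist',[.614,-.178,.07]),proj('wrist',[.612,-.078,.086]))
E
```

```text
[ 0.61464545 -0.17624494  0.20970651] 0.08779399844475481
[278.68908837 207.79088176] [276.15110835  90.28953691]
```

View pics/w12.png

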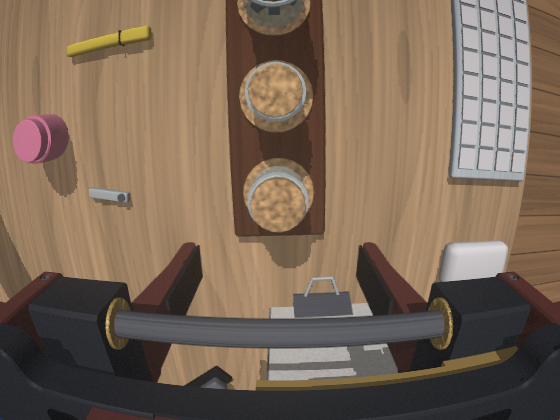

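d stands on mark4 (cork at (278,204), expected (279,208)). Now to a.

Emit:
servo_tool(rows=[-0.0121, -0.0267, 0, 0, -0.0121, -0.0267, 0, 0, -0.0121, -0.0267, 0, 0, -0.0121, -0.0267, 0, 0, -0.0121, -0.0267, 0, 0, -0.0121, -0.0267, 0, 0, -0.0121, -0.0267, 0, 0, -0.0121, -0.0267, 0, 0, -0.0121, -0.0267, 0, 0, -0.0121, -0.0267, 0, 0, -0.0121, -0.0267, 0, 0, -0.0121, -0.0267, 0, 0, -0.0121, -0.0267, 0, 0, -0.0121, -0.0267, 0, 0, -0.0121, -0.0267, 0, 0, -0.0121, -0.0267, 0, 0, 0, 0, 0, 0, 0, 0, 0, 0])

```text
clock: 28.5
ee_pos: [0.4197, 0.2511, 0.2051]
ee_rot: [3.14, 0.003, 0.001]
ft_force: [-0.1, 0.6, -0.4]
finger_gap: 0.0879
```

```bash
python3 - <<'E'
from h import *
s=ctrl.get_state(); snap('wrist','w13.png'); print(s['ee_pos'],s['finger_gap']); print(proj('wrist',[.421,.252,.1]))
E
```

```text
[0.41972068 0.25108261 0.2051119 ] 0.08793369446319821
[280.35605252 214.91372089]
```

View pics/w13.png

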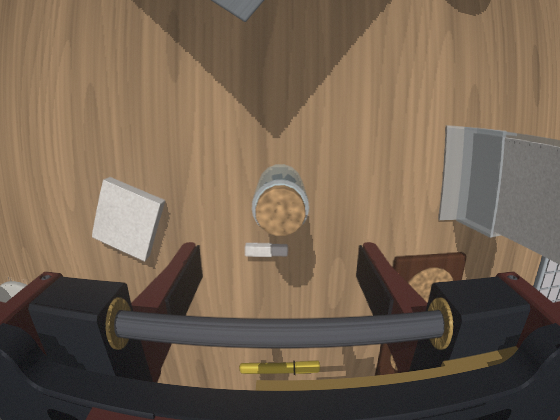

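a's cork is at (280,210) against a prediction of (280,215), about 3 mm further in +y. I'll descend with a small y correction.

Emit:
servo_tool(rows=[0.001, -0.001, 0.025, 0, 0, 0, 0.025, 0, 0, 0, 0.025, 0, 0, 0, 0.025, 0, 0, 0, 0.02, 0, 0, 0, 0.015, 0, 0, 0, 0.0075, 0, 0, 0, 0.004, 0, 0, 0, 0, 0, 0, 0, 0, 0])

```text
clock: 29.55
ee_pos: [0.4219, 0.2524, 0.0617]
ee_rot: [-3.141, -0.001, -0.0]
ft_force: [-0.8, -0.2, 0.5]
finger_gap: 0.0878
```

```bash
python3 - <<'E'
from h import *
s=ctrl.get_state(); snap('wrist','w14.png'); print(s['ee_pos'],s['ft_force']); print([proj('wrist',[s['ee_pos'][0]+dx,s['ee_pos'][1]+dy,z]).round(0) for dx,dy,z in [(0,.024,.086),(0,.024,0)]])
E
```

```text
[0.42188454 0.25241798 0.0616517 ] [-0.82365112 -0.18093539  0.45101324]
[array([279., 261.]), array([279., 202.])]
```

View pics/w14.png

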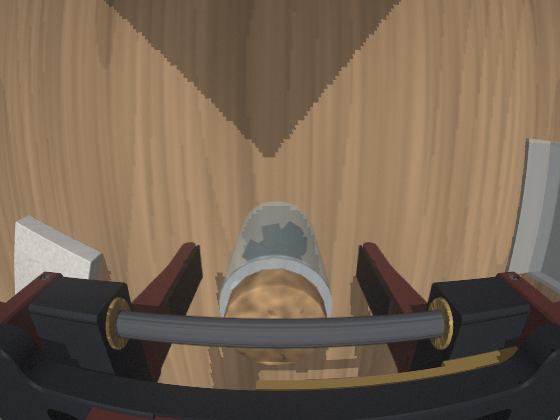

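The rim front is at (276,257) against 261, and the base at 202 against 202. It's centred, so I'll close.

Emit:
servo_tool(rows=[0, 0, 0, 0, 0, 0, 0, 0, 0, 0, 0, 0, 0, 0, 0, 0, 0, 0, 0, 0, 0, 0, 0, 0, 0, 0, 0, 0, 0, 0, 0, 0, 0, 0, 0, 0], claw=0, newtons=25)

```text
clock: 30.5
ee_pos: [0.4213, 0.2522, 0.0606]
ee_rot: [3.142, 0.0, 0.0]
ft_force: [-0.7, 0.4, 0.8]
finger_gap: 0.0479
```

Emit:
servo_tool(rows=[0, 0, -0.01, 0, 0, 0, -0.02, 0, 0, 0, -0.02, 0, 0, 0, -0.02, 0, 0, 0, -0.02, 0, 0, 0, -0.02, 0, 0, 0, -0.01, 0, 0.0104, 0.0075, 0, 0, 0.0206, 0.0146, 0, 0, 0.0206, 0.0146, 0, 0, 0.0206, 0.0146, 0, 0, 0.0206, 0.0146, 0, 0, 0.0206, 0.0146, 0, 0, 0.0206, 0.0146, 0, 0, 0.0206, 0.0146, 0, 0, 0.0206, 0.0146, 0, 0, 0.0104, 0.0075, 0, 0, 0, 0, 0, 0, 0, 0, 0, 0, 0, 0, 0, 0])

```text
clock: 32.5
ee_pos: [0.6063, 0.1211, 0.1805]
ee_rot: [-3.141, 0.0, 0.001]
ft_force: [0.8, 0.3, -1.0]
finger_gap: 0.048
```

```bash
python3 - <<'E'
from h import *
s=ctrl.get_state(); snap('wrist','w15.png'); print(s['ee_pos'],s['ft_force'],s['finger_gap']); print(proj('wrist',[.607,.121,.018]))
E
```

```text
[0.60627792 0.12108785 0.18054383] [ 0.80635579  0.29124701 -1.02530829] 0.04800403273077836
[279.62800635 198.57749217]
```

View pics/w15.png

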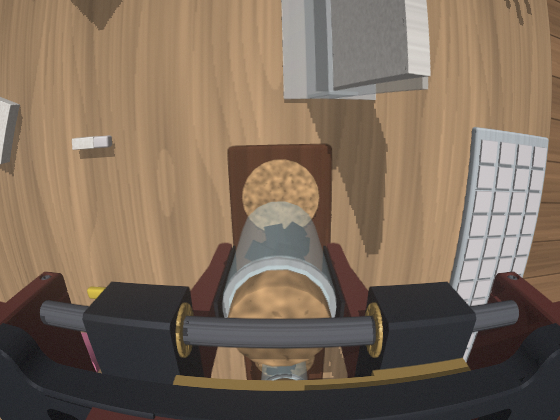

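mark1 is at (281,198) as expected. Lowering a.

Emit:
servo_tool(rows=[0, 0, 0.01, 0, 0, 0, 0.02, 0, 0, 0, 0.02, 0, 0, 0, 0.02, 0, 0, 0, 0.015, 0, 0, 0, 0.008, 0, 0, 0, 0.003, 0, 0, 0, 0.002, 0, 0, 0, 0.001, 0, 0, 0, 0.001, 0, 0, 0, 0.001, 0, 0, 0, 0, 0, 0, 0, 0, 0])

```text
clock: 33.85
ee_pos: [0.607, 0.1204, 0.0798]
ee_rot: [-3.142, -0.0, -0.0]
ft_force: [1.2, -0.2, -2.3]
finger_gap: 0.0476
```

Emit:
servo_tool(rows=[0, 0, 0.001, 0, 0, 0, 0.001, 0, 0, 0, 0, 0])

```text
clock: 34.15
ee_pos: [0.6071, 0.1204, 0.0787]
ee_rot: [-3.141, -0.001, -0.0]
ft_force: [-2.6, -0.2, 4.0]
finger_gap: 0.0478
```

Emit:
servo_tool(rows=[0, 0, -0.0005, 0, 0, 0, 0, 0, 0, 0, 0, 0, 0, 0, 0, 0, 0, 0, 0, 0, 0, 0, 0, 0, 0, 0, -0.01, 0, 0, 0, -0.02, 0, 0, 0, -0.03, 0, 0, 0, -0.03, 0, 0, 0, -0.03, 0, 0, 0, -0.02, 0, 0, 0, -0.01, 0, 0, 0, 0, 0], claw=100)

```text
clock: 35.55
ee_pos: [0.6075, 0.1205, 0.2304]
ee_rot: [-3.141, -0.004, -0.0]
ft_force: [-0.5, -0.2, -0.3]
finger_gap: 0.0877
```

Emit:
servo_tool(rows=[-0.02, 0, 0, 0, -0.025, 0, 0, 0, -0.025, 0, 0, 0, -0.025, 0, 0, 0, -0.025, 0, 0, 0, -0.025, 0, 0, 0, -0.025, 0, 0, 0, 0, 0, 0, 0, 0, 0, 0, 0])

```text
clock: 36.45
ee_pos: [0.4368, 0.1204, 0.2272]
ee_rot: [3.141, 0.001, 0.0]
ft_force: [-0.4, -0.9, -0.8]
finger_gap: 0.0875
```

```bash
python3 - <<'E'
from h import *
s=ctrl.get_state(); print(s['ee_pos'],s['finger_gap'],s['clock'])
a=snap('top','t16.png')[130:230,180:420,::-1]; cv2.imwrite('pics/t16c.png',cv2.resize(a,None,fx=3.3,fy=3.3,interpolation=cv2.INTER_CUBIC))
a=snap('scene','s16.png')[120:340,170:390,::-1]; cv2.imwrite('pics/s16c.png',cv2.resize(a,None,fx=2.7,fy=2.7,interpolation=cv2.INTER_CUBIC))
for k,x,y,h in [('a',.607,.121,.118),('b',.6095,.022,.102),('c',.612,-.078,.086),('d',.614,-.178,.07)]:
    t=proj('top',[x,y,h]);q=proj('scene',[x,y,h]); print(k,((t-[180,130]+.5)*3.3-.5).round(0),((q-[170,120]+.5)*2.7-.5).round(0))
E
```

```text
[0.43681137 0.1203984  0.2272335 ] 0.08747728143849401 36.45
a [203. 145.] [421. 193.]
b [332. 145.] [332. 276.]
c [459. 145.] [237. 364.]
d [584. 145.] [134. 457.]
```

View pics/t16c.png

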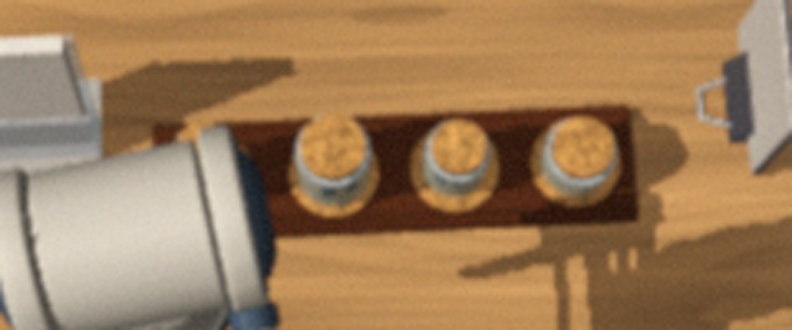

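View pics/s16c.png

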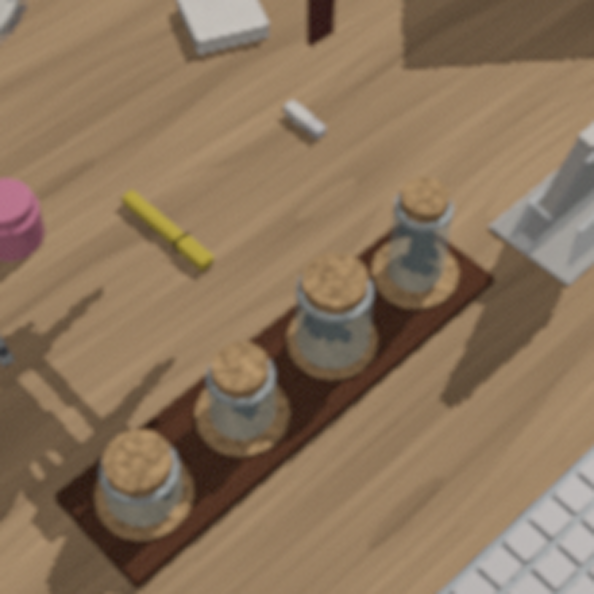

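In the top crop the corks b (333,146), c (460,147) and d (584,147) sit on their predicted pixels. The scene crop shows all four upright in order, with the same ~4 px calibration offset for each. The arm hides a in the top view, so I'll step aside and check it too.

Emit:
servo_tool(rows=[0, 0.025, 0, 0, 0, 0.03, 0, 0, 0, 0.03, 0, 0, 0, 0.03, 0, 0, 0, 0.03, 0, 0, 0, 0.03, 0, 0, 0, 0.03, 0, 0, 0, 0.03, 0, 0, 0, 0.025, 0, 0, 0, 0, 0, 0, 0, 0, 0, 0, 0, 0, 0, 0])

```text
clock: 37.75
ee_pos: [0.4372, -0.139, 0.2278]
ee_rot: [-3.141, 0.001, 0.001]
ft_force: [-0.4, 0.2, 0.7]
finger_gap: 0.0879
```

```bash
python3 - <<'E'
from h import *
s=ctrl.get_state(); print(s['ee_pos'],s['joint_velocities'].round(3),s['clock'])
a=snap('top','t17.png')[130:230,180:420,::-1]; cv2.imwrite('pics/t17c.png',cv2.resize(a,None,fx=3.3,fy=3.3,interpolation=cv2.INTER_CUBIC))
E
```

```text
[ 0.43720263 -0.13901006  0.22782733] [ 0.013 -0.011  0.002 -0.002  0.001 -0.004] 37.75
```

View pics/t17c.png

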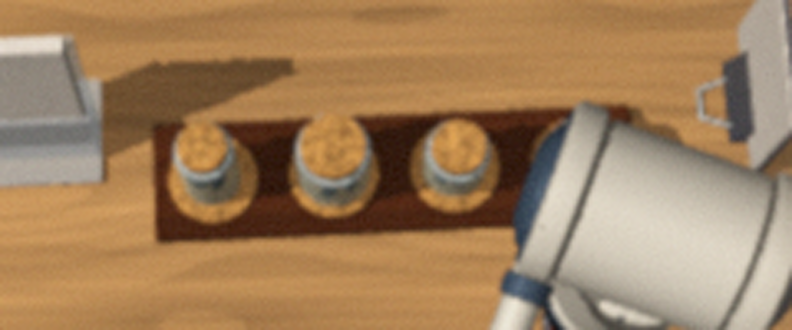

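a's cork is at (204,147) against a prediction of (203,145), about 1 mm off. All four are confirmed and the arm is clear of everything, so I'm handing in.

```bash
python3 -c "
from cell import workorder
print(workorder.sign_off())"
```

```text
the job is handed in; nothing more can be done
None
```

I stood the four jars on the coasters in order of height and handed the job in at about 38 s; sign-off gives no verdict. The document holder was at the +y end, so the tallest (a) went on mark1, then b on mark2, c on mark3 and d on mark4. Each jar was lowered until the wrist force showed contact and then released. I did not touch the pink look-alike.

- **Last checks:** In the top view all four cork centres came within about 1–2 mm of where they should be. In the scene view the jars stood upright, and the gripper was open and clear of everything.
- **Disagreements:** The scene camera read all four corks 4–7 enlarged-crop pixels off, almost the same for each. The wrist camera put b, c and d about 3 mm towards +y after placing. Heights triangulated from the top and scene views came out 4–8 mm low for both jars and coasters. I took all of these as calibration offsets, well inside the 12 mm allowed.

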